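# Crack the sealed dry box open and hold it ajar

### The job

The dry box bolted to the counter is shut, and a colleague needs to slip the humidity probe in without losing the dry air. Turn both brass wing nuts a quarter turn anticlockwise, as far as they go, to free the lid, then take the lid by its steel bar handle, break it loose from its sticky seal without letting it fly open, and hold its front edge about a finger's width (15 mm) above the seal. Finish still holding it there by the handle, and leave the things lying on the counter alone.

Things in the scene. Friction and masses are not known exactly. Their poses are not given: they have to be found in the camera images.
- drybox: light grey cast dry box, 160 deep (x) x 220 wide (y), fixed to the counter. Origin: centre of its underside; x points to its back (hinge), y to its left, z up; its front (-x) faces the robot within 26 degrees. Shut, the flat lid's upper face is 110 above the counter; two ears 42 x 36 at the same level stick out of the lid's front edge and carry the wing nuts
- lid (a joint): lid hinge angle, rad: 0 shut, grows as the front edge rises (15 mm there = 0.088 rad). The seal holds the shut lid: a pull straight up at the handle must reach some 13 to 19 N, then the seal lets go within the first 6 mm of front-edge lift and 4 to 8 N of weight and drag remain. The lid falls shut if let go
- lid_hinge (a point): point on the lid's hinge line, middle of its width: in the box's frame at (88, 0, 98) mm; the hinge line runs along the box's y
- lid_front (a point): middle of the lid's lower front edge, 170 mm in front of the hinge line; 96 above the counter when shut
- nut_left (a joint): turn of the captive brass wing nut on the left (+y) ear, rad: near 0 locked, wings along the box's y (parallel to the lid's front edge); grows anticlockwise from above to a hard stop at 1.571, released, wings along the box's x. Below about 1.2 its T-shaped foot locks the lid to the box's keeper. Turns stiffly (0.06 N m), stays where left, cannot come off
- nut_right (a joint): the same for the nut on the right (box -y) ear, same sense of turning
- nut_left_grip (a point): middle of the left nut's wings, on its axis: box frame (-100, 70, 128) mm when the lid is shut. The wings are one flat upright bar 40 long, 9 thick and 16 high, from 10 to 26 above the ear's upper face, over a hub of 20 diameter
- nut_right_grip (a point): the same for the right nut: box frame (-100, -70, 128) mm
- probe: silver aluminium humidity probe, 20 thick and 175 long, lying on the counter on the left of the box; bystander. Origin under its middle, x along it
- stopper: green glass bottle stopper, 34 diameter and 42 high, standing on its head on the right of the box; bystander. Origin under its centre
- clamp: white nylon balloon neck clamp, 75 x 40 x 16, lying on the counter on the right of the box; bystander. Origin under its centre
- handle_grip (a point): steel bar handle on the lid: middle of the bar, on its centre line, in the box's frame at (-40, 0, 136) mm when shut, 128 mm in front of the hinge line. A round bar 12 thick and 90 long along the box's y, on two posts at its ends; 20 clear between bar and lid

How it is judged:
By the outcome, as a careful person would: the job done as asked, in the order asked, and still so for the second after the job is handed in, while the arm keeps its last pose, push and grip.
It also fails if it takes over 56 s, if anything falls off the work surface, if the arm or the gripper's body presses on something with over 40 N, if the wrist force passes 120 N, or if a joint passes its speed limit or range.

### The arm

A 7-joint arm with a two-finger parallel gripper is mounted at the origin on the work surface. World frame = base frame: x ahead of the robot, y to its left, z up, the work surface at z = 0. Lengths are in m, angles in rad, forces in N, time in s.
With the tool pointing down it reaches from about 0.35 to 0.9 m from the base axis. Payload 8.1 kg.
Tool frame: the origin (TCP) lies midway between the tips of the shut fingers; the grasp point (between the pads) lies 19 mm behind it; z points along the fingers, y is the line along which they close (so a half turn about z gives the same grasp; the last joint's range is limited). The gripper opens to 92 mm and grips with 3 to 60 N. Pads are 19 mm wide; open, the fingers measure 130 mm over their backs; the gripper's body (75 mm by 190 mm) begins 47 mm behind the grasp point.
Start: joints at [1.157, 0.434, 0.025, 1.573, -0.012, 1.134, -0.075], TCP at [0.191, -0.595, 0.227] pointing down, gripper open.
Joint ranges: [-2.62, 2.62], [-0.44, 2.09], [-1.27, 1.32], [0.08, 2.57], [-1.32, 4.46], [0.12, 2], [-2.74, 2.74]. Speed limits (rad/s): [2.22, 2.22, 3.01, 3.01, 3.14, 3.14, 3.14].

### API

Orientations are given as a rotation vector (axis times angle).
In Python, from cell import arm gives the robot as it stands.
- The arm moves only by the tool carry_out, never from a script. Its arguments are lists of equal length, an entry for each row: "claw": the finger opening in cm, from 0 to 9.18; "delta_pos": the shift along the tool's x, y, z in cm, a list of three; "angular": the turn, a rotation vector about the tool's x, y, z in rad, a list of three. In form: {"claw": [claw, ...], "delta_pos": [[dx, dy, dz], ...], "angular": [[ax, ay, az], ...]}. A call has 1 to 20 rows; each row shifts and turns the commanded pose from where the row before left it, along the tool's axes as they then stand; what a row does not reach is not made up. A row lasts 1/10 s, in which the tool goes at most 50 mm and 8.59 degrees, less where a joint would pass 70% of its speed; a pose out of reach is approached as far as the arm can. A call with a gripper value outside its range is refused whole. The fingers move at their own pace and stop on an object; "force" is the grip in N (left out, the last holds). Time passes only in rows, so rows that do not move let the fingers close. It gives the time, the measured TCP pose, the force, the opening and the grip force at its end, in the units of the state.
- arm.observe(): the state, without advancing time (a new reading comes with each control period).
- arm.get_image(name): name is "scene" or "top" or "wrist"; returns a dict with "frame" (384x512x3 uint8, red, green, blue), "mtx" (3x3 intrinsics, pixels), "T" (4x4, takes a point from camera to world coordinates). Camera axes: x right, y down, z forward; pixel columns grow to the right and rows downward; lengths in m; the calibration is good to about 2 mm. A picture is of the moment at which its call begins. There is no depth.
- arm.sign_off(): hands the job in; it is judged then, once.
Trained networks look in a picture, given as the dict that the camera call returned (one of the last four; its "shot" number tells which), for a name from the list of things; names that differ only in an ending like _2 or _b are one class to them, and where a whole thing is asked for, a point or a joint stands for the part that bears it (a point fixed in the world has none). Each returns a list of dicts, best first, with "conf" (0 to 1); they miss things now and then, are a little off and sometimes report something else, mostly with a low value. They report only what shows in the picture. A call takes as long as a camera call.
- arm.look_for(label, picture): "centre" ([column, row] as shares, 0 to 1, of the picture: columns of its width, rows of its height, amid what is visible of it).
- arm.trace(label, picture): "region" (384x512 bool, what is visible of it) and "centre" ([column, row] as shares, 0 to 1, of the picture: columns of its width, rows of its height, amid what is visible of it).
- arm.place_of(label, picture): "centre" ([column, row] as shares, 0 to 1, of the picture: columns of its width, rows of its height: a listed point, or the origin of a listed thing).
The state is a dict: "clock": time; "joints": joint angles; "dq": joint speeds; "joint_efforts": joint torques, N m; "position": TCP position; "ee_rot": TCP orientation; "force": force on the tool from outside, world axes, zero at the start; "ft_torque": the same for the moment, N m; "width": opening from 0.0 (shut) to 1.0 (fully open); "gripper_force": force on a finger pad.
Only numpy, scipy, OpenCV 4.12 (cv2) and the standard library are available. Lean on these libraries where they do the work, as an engineer would, in place of code of your own. Each camera call takes 0.05 s, during which the arm holds its last target. There are 200 camera calls.

## Working session

There is one attempt and no reset: what is moved stays moved. The work goes in short steps, Python scripts to look and compute and a tool call to move; the robot and the scene stay as the last step left them, time stands still between calls to the robot, and variables do not carry over. Pictures are saved under pics/ and viewed, at most 10 in all, crops included, and the job is handed in when it is done.

Besides the shell and the picture viewer there is one more tool, called after "Call:" by a JSON object that holds its "name" and its "arguments", one argument or row to a line. carry_out: Moves the arm, as the interface text tells. Its arguments: {"type":"object","properties":{"claw":{"type":"array","items":{"type":"number"}},"delta_pos":{"type":"array","items":{"type":"array","items":{"type":"number"}}},"angular":{"type":"array","items":{"type":"array","items":{"type":"number"}}},"force":{"type":"number"}},"required":["claw","delta_pos","angular"]}

```bash
mkdir -p pics; ls
cat > h.py <<'E'
import numpy as np, cv2
from cell import arm
from scipy.spatial.transform import Rotation as R
def ray(p,c):
    K,T=p["mtx"],p["T"]; u=np.array([c[0]*512,c[1]*384,1.])
    d=T[:3,:3]@np.linalg.solve(K,u); return T[:3,3],d/np.linalg.norm(d)
def tri(rays):
    A=np.zeros((3,3));b=np.zeros(3)
    for o,d in rays:
        P=np.eye(3)-np.outer(d,d);A+=P;b+=P@o
    x=np.linalg.solve(A,b)
    return x,[round(1000*np.linalg.norm((np.eye(3)-np.outer(d,d))@(x-o)),1) for o,d in rays]
def save(p,n): cv2.imwrite(f"pics/{n}.png",p["frame"][:,:,::-1])
E
python3 - <<'E'
from h import *
s=arm.observe();print({k:np.round(v,3) for k,v in s.items()})
P={n:arm.get_image(n) for n in("scene","top")}
for n in P: save(P[n],n+"0")
cv2.imwrite("pics/both0.png",cv2.resize(np.hstack([P[n]["frame"][:,:,::-1] for n in P]),(800,300)))
for l in["handle_grip","nut_left_grip","nut_right_grip","lid_front","drybox","probe","stopper","clamp"]:
    rs=[]
    for n in P:
        r=arm.place_of(l,P[n])
        print(l,n,[(np.round(q["centre"],3),round(q["conf"],2)) for q in r[:3]])
        if r: rs.append(ray(P[n],r[0]["centre"]))
    if len(rs)==2: print("  ",*tri(rs))
E
```

```text
pics
{'clock': np.float64(0.0), 'joints': array([ 1.157,  0.435,  0.025,  1.574, -0.012,  1.134, -0.075]), 'dq': array([-0.   ,  0.001,  0.001, -0.001, -0.001,  0.001, -0.001]), 'joint_efforts': array([ 0.0000e+00, -6.6784e+01,  9.8500e-01, -3.1446e+01, -6.1000e-02,
        4.3000e-02,  0.0000e+00]), 'position': array([ 0.191, -0.595,  0.226]), 'ee_rot': array([-3.102e+00, -4.860e-01,  1.000e-03]), 'force': array([ 0.295,  0.329, -0.005]), 'ft_torque': array([-0.042,  0.002, -0.055]), 'gripper_force': np.float64(0.0), 'width': np.float64(1.004)}
handle_grip scene [(array([0.465, 0.482]), 0.87)]
handle_grip top []
nut_left_grip scene [(array([0.494, 0.426]), 0.46)]
nut_left_grip top [(array([0.42 , 0.623]), 0.4)]
   [0.4984388  0.12561109 0.13533644] [np.float64(1.5), np.float64(1.5)]
nut_right_grip scene [(array([0.393, 0.459]), 0.5)]
nut_right_grip top [(array([0.533, 0.667]), 0.55)]
   [ 0.44118855 -0.00090119  0.13839762] [np.float64(1.3), np.float64(1.3)]
lid_front scene [(array([0.457, 0.491]), 0.77)]
lid_front top [(array([0.478, 0.616]), 0.55)]
   [0.49872955 0.05462633 0.09795998] [np.float64(3.7), np.float64(3.7)]
drybox scene [(array([0.495, 0.612]), 0.93)]
drybox top [(array([0.498, 0.559]), 0.7)]
   [0.57047182 0.02865317 0.00119791] [np.float64(5.9), np.float64(5.9)]
probe scene [(array([0.633, 0.558]), 0.58)]
probe top [(array([0.347, 0.488]), 0.7)]
   [0.66727597 0.21632069 0.00075014] [np.float64(1.7), np.float64(1.7)]
stopper scene [(array([0.357, 0.729]), 0.46)]
stopper top [(array([0.645, 0.55 ]), 0.47)]
   [ 0.54656781 -0.17371051 -0.00214585] [np.float64(1.4), np.float64(1.4)]
clamp scene [(array([0.309, 0.651]), 0.78)]
clamp top [(array([0.646, 0.681]), 0.89)]
   [ 0.42061024 -0.1493984  -0.00878841] [np.float64(3.8), np.float64(3.8)]
```

View pics/both0.png

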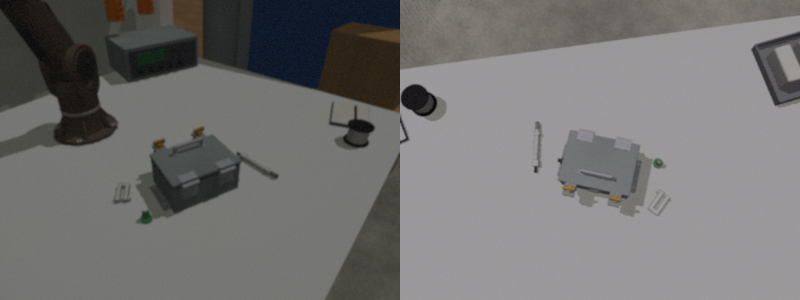

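The picture pair shows the box about 20° clockwise, with nuts at about (568,188) and (615,198) in the top view, and the bystanders clear of it. I'll move the wrist camera over the box front.

Call:
{"name": "carry_out", "arguments": {
  "claw": [5,5,5,5,5,5,5,5,5,5,5,5,5,5,5,5,5,5,5,5],
  "delta_pos": [
    [0,0,-2],
    [0,0,-2],
    [0,0,-2],
    [0,0,-2],
    [0,0,-2],
    [0,0,-2],
    [5,0,0],
    [5,0,0],
    [5,0,0],
    [5,0,0],
    [5,0,0],
    [5,0,0],
    [5,0,0],
    [5,0,0],
    [5,0,0],
    [5,0,0],
    [5,0,0],
    [5,0,0],
    [5,0,0],
    [4,-1,0]
  ],
  "angular": [
    [0,0,-0.146],
    [0,0,-0.146],
    [0,0,-0.146],
    [0,0,-0.146],
    [0,0,-0.146],
    [0,0,-0.146],
    [0,0,0],
    [0,0,0],
    [0,0,0],
    [0,0,0],
    [0,0,0],
    [0,0,0],
    [0,0,0],
    [0,0,0],
    [0,0,0],
    [0,0,0],
    [0,0,0],
    [0,0,0],
    [0,0,0],
    [0,0,0]
  ],
  "force": 30
}}

```text
clock: 2.9
position: [0.4414, 0.0509, 0.347]
ee_rot: [2.604, 1.757, 0.002]
force: [-0.0, 0.1, 0.7]
width: 0.542
gripper_force: 0.0
```

Run:
```python
from h import *
s=arm.observe();M=R.from_rotvec(s["ee_rot"]).as_matrix();print(s["position"],M.round(3).tolist(),s["joints"].round(2))
P={n:arm.get_image(n) for n in("wrist","top","scene")}
print(P["wrist"]["T"].round(3).tolist())
save(P["wrist"],"w1")
for l in["handle_grip","nut_left_grip","nut_right_grip","lid_front","lid_hinge"]:
    rs=[]
    for n in P:
        r=arm.place_of(l,P[n])
        print(l,n,[(np.round(q["centre"],3),round(q["conf"],2)) for q in r[:3]])
        if r: rs.append(ray(P[n],r[0]["centre"]))
    if len(rs)>1: print("  ",*tri(rs))
```

```text
[0.44139309 0.05089809 0.34700411] [[0.374, 0.927, 0.001], [0.927, -0.374, 0.001], [0.001, 0.001, -1.0]] [ 0.47  0.12 -0.77  1.74  0.09  1.32 -0.7 ]
[[0.927, -0.358, -0.111, 0.472], [-0.375, -0.885, -0.278, 0.126], [0.001, 0.299, -0.954, 0.507], [0.0, 0.0, 0.0, 1.0]]
handle_grip wrist []
handle_grip top []
handle_grip scene [(array([0.47 , 0.479]), 0.85), (array([0.632, 0.557]), 0.59)]
nut_left_grip wrist [(array([0.536, 0.243]), 0.93)]
nut_left_grip top []
nut_left_grip scene [(array([0.494, 0.426]), 0.45)]
   [0.49531446 0.12866405 0.13330474] [np.float64(0.8), np.float64(0.8)]
nut_right_grip wrist [(array([0.541, 0.526]), 0.84)]
nut_right_grip top []
nut_right_grip scene [(array([0.394, 0.473]), 0.47)]
   [ 0.44713742 -0.00654894  0.12806478] [np.float64(1.1), np.float64(1.1)]
lid_front wrist [(array([0.561, 0.382]), 0.81)]
lid_front top []
lid_front scene [(array([0.455, 0.491]), 0.69)]
   [0.48937938 0.05517462 0.09209355] [np.float64(0.0), np.float64(0.0)]
lid_hinge wrist [(array([0.793, 0.362]), 0.87)]
lid_hinge top []
lid_hinge scene [(array([0.528, 0.582]), 0.56)]
   [0.64777034 0.0032187  0.09900588] [np.float64(0.1), np.float64(0.1)]
```

View pics/w1.png

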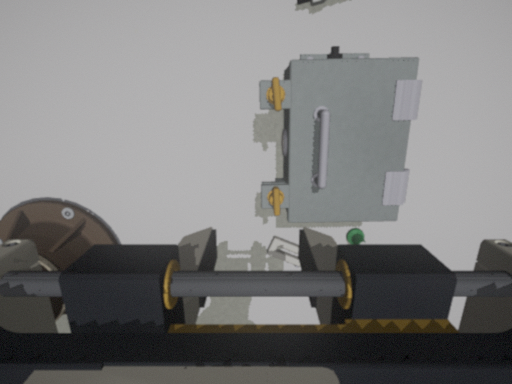

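Run:
```python
from h import *
P={n:arm.get_image(n) for n in("wrist",)}
p=P["wrist"]
for l in["nut_left","nut_right"]:
    for q in arm.trace(l,p)[:2]:
        m=q["region"]; ys,xs=np.nonzero(m); print(l,q["conf"],q["centre"],m.sum(),xs.min(),xs.max(),ys.min(),ys.max())
        # bar-top direction: brass pixels projected to z=.136
        pts=np.array([ (lambda o,d:(o+d*(0.136-o[2])/d[2])[:2])(*ray(p,((x+.5)/512,(y+.5)/384))) for x,y in zip(xs,ys)])
        (c,sz,a)=cv2.minAreaRect((pts*1000).astype(np.float32)); print(c,sz,a)
```

```text
nut_left 0.82 [0.5363, 0.2404] 423 266 284 75 108
(496.5416259765625, 127.51380920410156) (36.49280548095703, 22.78118896484375) 53.42100143432617
nut_left 0.52 [0.5533, 0.6542] 568 267 298 235 264
(434.03314208984375, -78.87169647216797) (32.36787033081055, 53.04533004760742) 44.71812057495117
nut_right 0.63 [0.5408, 0.5198] 332 268 285 184 213
(450.17413330078125, -2.0195274353027344) (41.58625411987305, 22.652442932128906) 89.35225677490234
```

The wrist view shows the nuts at (275,93) and (276,200), both wings roughly along box y, and the handle at (323,148). I'll hover over the left nut.

Call:
{"name": "carry_out", "arguments": {
  "claw": [4,4,4,4,4,4],
  "delta_pos": [
    [3,0.7,3],
    [3,0.7,3],
    [3.2,0.7,3],
    [0,0,3],
    [0,0,2.7],
    [0,0,0]
  ],
  "angular": [
    [0,0,-0.04],
    [0,0,0],
    [0,0,0],
    [0,0,0],
    [0,0,0],
    [0,0,0]
  ]
}}

```text
clock: 4.55
position: [0.4902, 0.1265, 0.1965]
ee_rot: [-2.566, -1.808, 0.009]
force: [-0.8, 0.0, 0.8]
width: 0.436
gripper_force: 0.0
```

```bash
cat > m.py <<'E'
from h import *
import sys
def measure(tag,labels,names=("wrist","scene")):
    s=arm.observe();M=R.from_rotvec(s["ee_rot"]).as_matrix()
    print("tcp",s["position"].round(4),"ytool",round(np.degrees(np.arctan2(M[1,1],M[0,1])),1),"tilt",M[:,2].round(3),s["force"].round(1),s["width"])
    P={n:arm.get_image(n) for n in names}; save(P["wrist"],tag)
    for l in labels:
        rs=[]
        for n in P:
            r=arm.place_of(l,P[n])
            print(l,n,[((np.array(q["centre"])*[512,384]).round(0),round(q["conf"],2)) for q in r[:2]])
            if r: rs.append(ray(P[n],r[0]["centre"]))
            if n=="wrist" and r:
                o,d=rs[-1]
                g=o+d*(0.128-o[2])/d[2]-s["position"]
                print("  at z=.128: tool-frame offset mm",(1000*M.T@g).round(1))
        if len(rs)>1: 
            x,e=tri(rs);print("  tri",x.round(4),e)
    return P
E
python3 - <<'E'
from m import *
P=measure("w2",["nut_left_grip","nut_right_grip","handle_grip","lid_front","lid_hinge"])
E
```

```text
tcp [0.4902 0.1265 0.1965] ytool -19.7 tilt [-0.006 -0.001 -1.   ] [-0.8  0.   0.8] 0.4362510480917807
nut_left_grip wrist [(array([265., 201.]), 0.57)]
  at z=.128: tool-frame offset mm [ 2.5  6.4 68.5]
nut_left_grip scene [(array([257., 163.]), 0.65), (array([265., 223.]), 0.48)]
  tri [0.5009 0.1318 0.1367] [np.float64(4.0), np.float64(4.0)]
nut_right_grip wrist [(array([259., 335.]), 0.54)]
  at z=.128: tool-frame offset mm [-137.7    1.5   69. ]
nut_right_grip scene [(array([203., 177.]), 0.42)]
  tri [0.4452 0.0006 0.1344] [np.float64(1.8), np.float64(1.8)]
handle_grip wrist []
handle_grip scene [(array([237., 184.]), 0.91), (array([185., 279.]), 0.38)]
lid_front wrist [(array([283., 258.]), 0.76)]
  at z=.128: tool-frame offset mm [-51.2  22.6  68.6]
lid_front scene [(array([229., 189.]), 0.57)]
  tri [0.4869 0.0472 0.0922] [np.float64(3.6), np.float64(3.6)]
lid_hinge wrist [(array([446., 258.]), 0.84)]
  at z=.128: tool-frame offset mm [-51.1 168.8  67.8]
lid_hinge scene [(array([268., 223.]), 0.89)]
  tri [ 0.6449 -0.0009  0.1004] [np.float64(0.4), np.float64(0.4)]
```

View pics/w2.png

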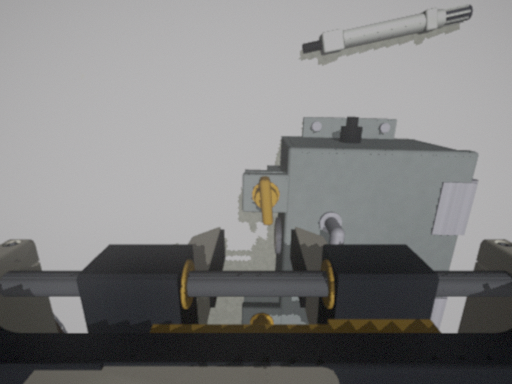

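The wings of the left nut span (265,178)–(268,223), along tool x, so the alignment is good. It needs 6 mm in y and 2.5 mm in x, then down.

Call:
{"name": "carry_out", "arguments": {
  "claw": [4,4,4,4],
  "delta_pos": [
    [0.2,0.6,1.5],
    [0,0,1.5],
    [0,0,1.2],
    [0,0,0]
  ],
  "angular": [
    [0,0,0],
    [0,0,0],
    [0,0,0],
    [0,0,0]
  ]
}}

```text
clock: 5.55
position: [0.4974, 0.1265, 0.1555]
ee_rot: [-2.568, -1.808, 0.005]
force: [-0.5, -0.5, 0.9]
width: 0.439
gripper_force: 0.0
```

Run:
```python
from m import *
P=measure("w3",["nut_left_grip","lid_front","lid_hinge"],("wrist",))
p=P["wrist"];s=arm.observe();M=R.from_rotvec(s["ee_rot"]).as_matrix()
for q in arm.trace("nut_left",p)[:1]:
    ys,xs=np.nonzero(q["region"]);print(q["conf"],q["centre"],xs.min(),xs.max(),ys.min(),ys.max())
```

```text
tcp [0.4974 0.1265 0.1555] ytool -19.7 tilt [-0.004 -0.001 -1.   ] [-0.5 -0.5  0.9] 0.43865045970302696
nut_left_grip wrist [(array([258., 221.]), 0.96), (array([342., 234.]), 0.27)]
  at z=.128: tool-frame offset mm [ 1.9  0.3 27.5]
lid_front wrist [(array([278., 282.]), 0.58)]
  at z=.128: tool-frame offset mm [-47.6  15.2  27.6]
lid_hinge wrist [(array([467., 286.]), 0.67)]
  at z=.128: tool-frame offset mm [-51.  159.   27.1]
0.63 [0.5068, 0.5677] 243 273 196 252
```

View pics/w3.png

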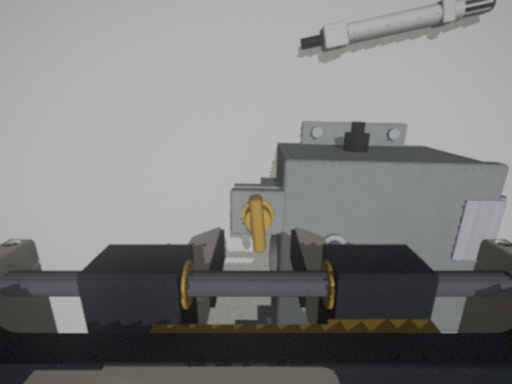

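The wing now sits between the fingers, at (256,198)–(260,248). I'll descend and close.

Call:
{"name": "carry_out", "arguments": {
  "claw": [4,4,4,4,0.3,0.3,0.3,0.3,0.3,0.3,0.3],
  "delta_pos": [
    [0.2,0,1],
    [0,0,1.2],
    [0,0,1.1],
    [0,0,0],
    [0,0,0],
    [0,0,0],
    [0,0,0],
    [0,0,0],
    [0,0,0],
    [0,0,0],
    [0,0,0]
  ],
  "angular": [
    [0,0,0],
    [0,0,0],
    [0,0,0],
    [0,0,0],
    [0,0,0],
    [0,0,0],
    [0,0,0],
    [0,0,0],
    [0,0,0],
    [0,0,0],
    [0,0,0]
  ],
  "force": 25
}}

```text
clock: 6.9
position: [0.4987, 0.1295, 0.1249]
ee_rot: [-2.568, -1.809, 0.0]
force: [-6.0, 1.7, 5.6]
width: 0.096
gripper_force: 24.9
```

Run:
```python
from m import *
P=measure("w4",[],("wrist",)); print(arm.observe()["ft_torque"])
```

```text
tcp [0.4987 0.1295 0.1249] ytool -19.7 tilt [-0.001  0.    -1.   ] [-6.   1.7  5.6] 0.09560323085430539
[0.46181695 1.10892831 0.00702417]
```

Call:
{"name": "carry_out", "arguments": {
  "claw": [0.3,0.3,0.3,0.3,0.3,0.3,0.3,0.3,0.3,0.3,0.3,0.3,0.3,0.3,0.3,0.3],
  "delta_pos": [
    [0,-0.1,0],
    [0,0,0],
    [0,0,0],
    [0,0,0],
    [0,0,0],
    [0,0,0],
    [0,0,0],
    [0,0,0],
    [0,0,0],
    [0,0,0],
    [0,0,0],
    [0,0,0],
    [0,0,0],
    [0,0,0],
    [0,0,0],
    [0,0,0]
  ],
  "angular": [
    [0,0,0],
    [0,0,-0.12],
    [0,0,-0.12],
    [0,0,-0.12],
    [0,0,-0.12],
    [0,0,-0.12],
    [0,0,-0.12],
    [0,0,-0.12],
    [0,0,-0.12],
    [0,0,-0.12],
    [0,0,-0.12],
    [0,0,-0.12],
    [0,0,-0.12],
    [0,0,-0.06],
    [0,0,0],
    [0,0,0]
  ]
}}

```text
clock: 8.55
position: [0.4965, 0.1287, 0.1248]
ee_rot: [-0.646, -3.072, 0.004]
force: [-10.2, -2.4, 12.8]
width: 0.094
gripper_force: 24.9
```

Run:
```python
from m import *
P=measure("w5",[],("wrist",)); print(arm.observe()["ft_torque"])
```

```text
tcp [0.4965 0.1287 0.1248] ytool 66.2 tilt [-0.003 -0.002 -1.   ] [-10.2  -2.4  12.8] 0.09360517565858625
[-0.57056508  2.20804705  0.0430075 ]
```

Call:
{"name": "carry_out", "arguments": {
  "claw": [0.3,0.3,0.3,0.3,0.3],
  "delta_pos": [
    [0.15,-0.05,-0.1],
    [0,0,0],
    [0,0,0],
    [0,0,0],
    [0,0,0]
  ],
  "angular": [
    [0,0,0],
    [0,0,-0.05],
    [0,0,-0.05],
    [0,0,-0.05],
    [0,0,0]
  ]
}}

```text
clock: 9.1
position: [0.4965, 0.1285, 0.1251]
ee_rot: [-0.416, -3.113, 0.002]
force: [-3.3, -2.0, -2.4]
width: 0.098
gripper_force: 26.7
```

Run:
```python
from m import *
P=measure("w5",[],("wrist",)); print(arm.observe()["ft_torque"])
```

```text
tcp [0.4965 0.1285 0.1251] ytool 74.8 tilt [-0.001 -0.001 -1.   ] [-3.3 -2.  -2.4] 0.09792268028668341
[-0.28980986  0.26912355 -0.5477832 ]
```

The hard stop is reached: torque is -0.55 N m after a full quarter turn. I'll release, rise, turn back and go to the right nut.

Call:
{"name": "carry_out", "arguments": {
  "claw": [3.5,3.5,3.5,3.5,3.5,4,4,4,4,4,4,4,4,4,4,4,4,4,4,4],
  "delta_pos": [
    [0,0,0],
    [0,0,0],
    [0,0,0],
    [0,0,-1.5],
    [0,0,-2],
    [0,0,0],
    [0,0,0],
    [0,0,0],
    [0,0,0],
    [0,0,0],
    [0,0,0],
    [0,0,0],
    [0,0,0],
    [0,0,0],
    [0,0,0],
    [0,0,0],
    [-4.7,0,0],
    [-4.7,0,0],
    [-4.6,0,0],
    [0,0,0]
  ],
  "angular": [
    [0,0,0],
    [0,0,0],
    [0,0,0],
    [0,0,0],
    [0,0,0.148],
    [0,0,0.148],
    [0,0,0.148],
    [0,0,0.148],
    [0,0,0.148],
    [0,0,0.148],
    [0,0,0.148],
    [0,0,0.148],
    [0,0,0.148],
    [0,0,0.148],
    [0,0,0.148],
    [0,0,0],
    [0,0,0],
    [0,0,0],
    [0,0,0],
    [0,0,0]
  ]
}}

```text
clock: 11.15
position: [0.4504, -0.0099, 0.1605]
ee_rot: [2.551, 1.831, -0.006]
force: [0.7, -0.0, -0.1]
width: 0.436
gripper_force: 0.0
```

Run:
```python
from m import *
P=measure("w6",["nut_right_grip","lid_front","lid_hinge","nut_left_grip"],("wrist",))
```

```text
tcp [ 0.4504 -0.0099  0.1605] ytool -18.6 tilt [-0.002 -0.004 -1.   ] [ 0.7 -0.  -0.1] 0.4359782888446396
nut_right_grip wrist [(array([255., 215.]), 0.85), (array([280., 112.]), 0.69)]
  at z=.128: tool-frame offset mm [ 4.8 -2.  32.5]
lid_front wrist [(array([281., 112.]), 0.85), (array([252., 215.]), 0.25)]
  at z=.128: tool-frame offset mm [75.8 15.1 32.2]
lid_hinge wrist [(array([506., 119.]), 0.58)]
  at z=.128: tool-frame offset mm [ 71.4 160.9  32.1]
nut_left_grip wrist []
```

View pics/w6.png

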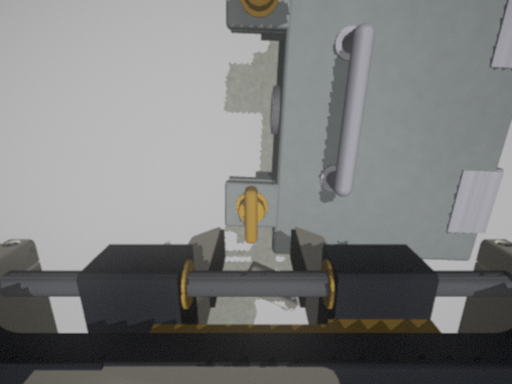

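The right nut's wing is at (251,188)–(252,240), between the fingers and aligned; the handle runs (365,30)–(345,190). I'll descend and close on the nut.

Call:
{"name": "carry_out", "arguments": {
  "claw": [4,4,4,4,4,0.3,0.3,0.3,0.3,0.3,0.3,0.3],
  "delta_pos": [
    [0.45,-0.15,1],
    [0,0,1],
    [0,0,1],
    [0,0,0.5],
    [0,0,0],
    [0,0,0],
    [0,0,0],
    [0,0,0],
    [0,0,0],
    [0,0,0],
    [0,0,0],
    [0,0,0]
  ],
  "angular": [
    [0,0,0],
    [0,0,0],
    [0,0,0],
    [0,0,0],
    [0,0,0],
    [0,0,0],
    [0,0,0],
    [0,0,0],
    [0,0,0],
    [0,0,0],
    [0,0,0],
    [0,0,0]
  ],
  "force": 25
}}

```text
clock: 12.6
position: [0.4499, 0.0022, 0.1257]
ee_rot: [-2.546, -1.836, 0.005]
force: [-10.8, 3.8, 9.8]
width: 0.094
gripper_force: 25.0
```

Run:
```python
from m import *
P=measure("w7",[],("wrist",)); print(arm.observe()["ft_torque"])
```

```text
tcp [0.4499 0.0022 0.1257] ytool -18.4 tilt [-0.004 -0.    -1.   ] [-10.8   3.8   9.8] 0.09355761470639802
[ 0.76103612  2.30172274 -0.09941405]
```

Call:
{"name": "carry_out", "arguments": {
  "claw": [0.3,0.3,0.3,0.3,0.3,0.3,0.3,0.3,0.3,0.3,0.3,0.3,0.3,0.3,0.3,0.3],
  "delta_pos": [
    [0,-0.15,-0.05],
    [0,0,0],
    [0,0,0],
    [0,0,0],
    [0,0,0],
    [0,0,0],
    [0,0,0],
    [0,0,0],
    [0,0,0],
    [0,0,0],
    [0,0,0],
    [0,0,0],
    [0,0,0],
    [0,0,0],
    [0,0,0],
    [0,0,0]
  ],
  "angular": [
    [0,0,0],
    [0,0,-0.12],
    [0,0,-0.12],
    [0,0,-0.12],
    [0,0,-0.12],
    [0,0,-0.12],
    [0,0,-0.12],
    [0,0,-0.12],
    [0,0,-0.12],
    [0,0,-0.12],
    [0,0,-0.12],
    [0,0,-0.12],
    [0,0,-0.12],
    [0,0,-0.06],
    [0,0,0],
    [0,0,0]
  ]
}}

```text
clock: 14.25
position: [0.4436, -0.0008, 0.1252]
ee_rot: [-0.611, -3.069, 0.015]
force: [-29.3, -6.7, 28.9]
width: 0.096
gripper_force: 25.0
```

Run:
```python
from m import *
P=measure("w8",[],("wrist",)); print(arm.observe()["ft_torque"])
```

```text
tcp [ 0.4436 -0.0008  0.1252] ytool 67.5 tilt [-0.013 -0.007 -1.   ] [-29.3  -6.7  28.9] 0.09574113289817451
[-1.66697623  6.43458763 -0.04103545]
```

The wrist reading before the grasp had not settled, so I gripped the wing about 6 mm off its axis and the turn dragged the tool. I'll relax toward the measured position, then finish the turn.

Call:
{"name": "carry_out", "arguments": {
  "claw": [0.3,0.3,0.3],
  "delta_pos": [
    [0.3,0,0],
    [0.25,0,0],
    [0,0,0]
  ],
  "angular": [
    [0,0,0],
    [0,0,0],
    [0,0,0]
  ]
}}

```text
clock: 14.6
position: [0.4432, -0.0005, 0.1255]
ee_rot: [-0.617, -3.077, 0.014]
force: [-8.6, -14.8, 10.7]
width: 0.097
gripper_force: 25.0
```

Run:
```python
from m import *
s=arm.observe();print(s["position"].round(4),s["force"].round(1),s["ft_torque"].round(2))
```

```text
[ 0.4432 -0.0005  0.1255] [ -8.6 -14.8  10.7] [-3.1   1.9  -0.03]
```

Call:
{"name": "carry_out", "arguments": {
  "claw": [0.3,0.3,0.3,0.3,0.3,0.3],
  "delta_pos": [
    [0.05,-0.3,-0.05],
    [0,0,0],
    [0,-0.05,0],
    [0,-0.05,0],
    [0,0,0],
    [0,0,0]
  ],
  "angular": [
    [0,0,0],
    [0,0,-0.05],
    [0,0,-0.05],
    [0,0,-0.05],
    [0,0,0],
    [0,0,0]
  ]
}}

```text
clock: 15.2
position: [0.4429, -0.0009, 0.126]
ee_rot: [-0.385, -3.116, 0.003]
force: [-2.0, -4.5, -8.4]
width: 0.106
gripper_force: 26.6
```

Run:
```python
from m import *
P=measure("w9",["nut_left"],("wrist",))
s=arm.observe();print(s["position"].round(4),s["force"].round(1),s["ft_torque"].round(2))
```

```text
tcp [ 0.4429 -0.0009  0.126 ] ytool 75.9 tilt [-0.002 -0.002 -1.   ] [-2.  -4.5 -8.4] 0.10605383088728591Traceback (most recent call last):
  File "<stdin>", line 2, in <module>
  File "m.py", line 10, in measure
    r=arm.place_of(l,P[n])
ValueError: it knows: clamp, drybox, handle_grip, lid_front, lid_hinge, nut_left_grip, nut_right_grip, probe, stopper
```

Call:
{"name": "carry_out", "arguments": {
  "claw": [3.5,3.5,3.5,5,5,5,5,5,5,5,5,5,5,5,5,5,5,5,5,5],
  "delta_pos": [
    [0,0,0],
    [0,0,0],
    [0,0,0],
    [0,0,-2],
    [0,0,-2.5],
    [0,0,-2],
    [0,0,0],
    [0,0,0],
    [0,0,0],
    [0,0,0],
    [0,0,0],
    [0,0,0],
    [0,0,0],
    [0,0,0],
    [0,0,0],
    [3.5,3.3,0],
    [3.5,3.4,0],
    [0,0,0],
    [0,0,0],
    [0,0,0]
  ],
  "angular": [
    [0,0,0],
    [0,0,0],
    [0,0,0],
    [0,0,0],
    [0,0,0.148],
    [0,0,0.148],
    [0,0,0.148],
    [0,0,0.148],
    [0,0,0.148],
    [0,0,0.148],
    [0,0,0.148],
    [0,0,0.148],
    [0,0,0.148],
    [0,0,0.148],
    [0,0,0.148],
    [0,0,0.037],
    [0,0,0],
    [0,0,0],
    [0,0,0],
    [0,0,0]
  ]
}}

```text
clock: 17.25
position: [0.529, 0.046, 0.1917]
ee_rot: [-2.562, -1.818, 0.0]
force: [-0.2, -0.2, 0.4]
width: 0.539
gripper_force: 0.0
```

Run:
```python
from m import *
P=measure("w9",["handle_grip","nut_left_grip","nut_right_grip","lid_front","lid_hinge"],("wrist","scene"))
```

```text
tcp [0.529  0.046  0.1917] ytool -19.3 tilt [-0. -0. -1.] [-0.2 -0.2  0.4] 0.5394390028079078
handle_grip wrist [(array([259., 217.]), 0.69)]
  at z=.128: tool-frame offset mm [-9.8  0.9 63.7]
handle_grip scene [(array([240., 183.]), 0.73)]
  tri [0.5276 0.0395 0.136 ] [np.float64(0.0), np.float64(0.0)]
nut_left_grip wrist [(array([182., 121.]), 0.73)]
  at z=.128: tool-frame offset mm [ 68.3 -57.3  63.7]
nut_left_grip scene [(array([256., 164.]), 0.42)]
  tri [0.5006 0.1301 0.1342] [np.float64(1.7), np.float64(1.7)]
nut_right_grip wrist [(array([215., 199.]), 0.36)]
  at z=.128: tool-frame offset mm [  6.4 -35.1  63.7]
nut_right_grip scene [(array([204., 180.]), 0.63), (array([232., 188.]), 0.41)]
  tri [0.4592 0.0331 0.1017] [np.float64(37.2), np.float64(37.2)]
lid_front wrist [(array([215., 200.]), 0.61)]
  at z=.128: tool-frame offset mm [  5.7 -35.3  63.7]
lid_front scene [(array([230., 188.]), 0.62), (array([186., 276.]), 0.59)]
  tri [0.4855 0.0518 0.0924] [np.float64(3.1), np.float64(3.1)]
lid_hinge wrist [(array([390., 201.]), 0.9)]
  at z=.128: tool-frame offset mm [  4.7 109.2  63.7]
lid_hinge scene [(array([268., 225.]), 0.71)]
  tri [ 0.6453 -0.001   0.0958] [np.float64(0.6), np.float64(0.6)]
```

View pics/w9.png

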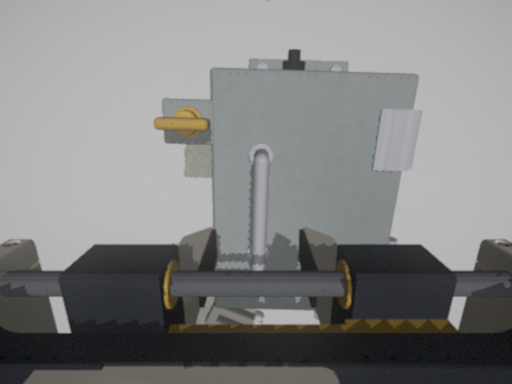

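The left nut's wing now lies along box x at (155,124)–(208,125). The bar runs (261,155)–(258,315) between the fingers, at a measured height of 0.136. I'll descend onto the handle and check the right nut in the scene view.

Call:
{"name": "carry_out", "arguments": {
  "claw": [5,5,5,5,5,5,5],
  "delta_pos": [
    [-0.3,0.05,1.5],
    [-0.3,0,1.5],
    [0,0,1.5],
    [0,0,1.5],
    [0,0,1.3],
    [0,0,0],
    [0,0,0]
  ],
  "angular": [
    [0,0,0],
    [0,0,0],
    [0,0,0],
    [0,0,0],
    [0,0,0],
    [0,0,0],
    [0,0,0]
  ]
}}

```text
clock: 18.55
position: [0.528, 0.0404, 0.1186]
ee_rot: [-2.562, -1.818, 0.0]
force: [-0.1, 0.3, 0.3]
width: 0.545
gripper_force: 0.0
```

Run:
```python
from m import *
s=arm.observe();print(s["position"].round(4),s["force"].round(1))
p=arm.get_image("scene");t=arm.get_image("top")
a=cv2.resize(p["frame"][140:240,150:300],(600,400),interpolation=cv2.INTER_CUBIC)
b=cv2.resize(t["frame"][180:300,190:310],(200,200),interpolation=cv2.INTER_CUBIC)
c=np.zeros((400,800,3),np.uint8);c[:,:600]=a;c[:200,600:]=b
cv2.imwrite("pics/s10.png",c[:,:,::-1])
```

```text
[0.528  0.0404 0.1186] [-0.1  0.3  0.3]
```

View pics/s10.png

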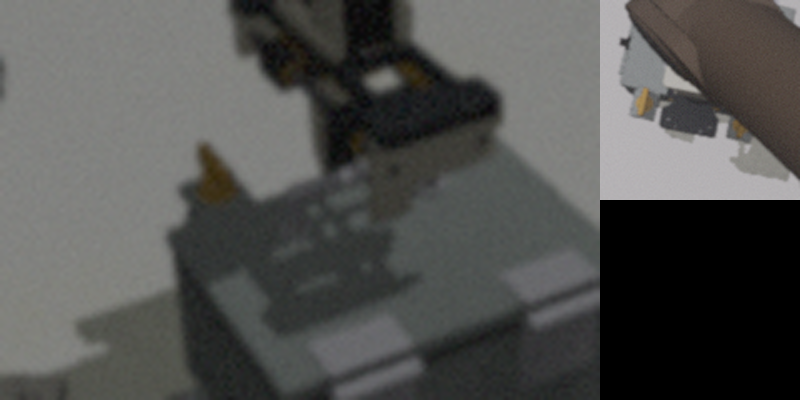

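Right nut at crop (203,145)–(215,195) is seen along box x, so it is released too. I'll grip the bar.

Call:
{"name": "carry_out", "arguments": {
  "claw": [0.6,0.6,0.6,0.6,0.6,0.6,0.6,0.6],
  "delta_pos": [
    [0,0,0],
    [0,0,0],
    [0,0,0],
    [0,0,0],
    [0,0,0],
    [0,0,0],
    [0,0,0],
    [0,0,0]
  ],
  "angular": [
    [0,0,0],
    [0,0,0],
    [0,0,0],
    [0,0,0],
    [0,0,0],
    [0,0,0],
    [0,0,0],
    [0,0,0]
  ],
  "force": 50
}}

```text
clock: 19.45
position: [0.5285, 0.0399, 0.1188]
ee_rot: [2.563, 1.816, 0.001]
force: [3.5, -1.4, -1.9]
width: 0.116
gripper_force: 50.0
```

Call:
{"name": "carry_out", "arguments": {
  "claw": [0.6,0.6,0.6,0.6],
  "delta_pos": [
    [0,0,-0.1],
    [0,0.02,-0.1],
    [0,0,0],
    [0,0,0]
  ],
  "angular": [
    [0,0,0],
    [0,0,0],
    [0,0,0],
    [0,0,0]
  ]
}}

```text
clock: 19.85
position: [0.5286, 0.0398, 0.1195]
ee_rot: [-2.562, -1.816, -0.001]
force: [10.5, 1.3, -19.2]
width: 0.113
gripper_force: 50.0
```

Call:
{"name": "carry_out", "arguments": {
  "claw": [0.6,0.6,0.6,0.6],
  "delta_pos": [
    [0,-0.05,-0.05],
    [0,0,-0.05],
    [0,0,0],
    [0,0,0]
  ],
  "angular": [
    [0,0,0],
    [0,0,0],
    [0,0,0],
    [0,0,0]
  ]
}}

```text
clock: 20.25
position: [0.529, 0.0397, 0.1207]
ee_rot: [2.563, 1.816, 0.003]
force: [12.9, -0.1, -19.7]
width: 0.114
gripper_force: 50.0
```

Call:
{"name": "carry_out", "arguments": {
  "claw": [0.6,0.6,0.6,0.6,0.6],
  "delta_pos": [
    [0,0,-0.05],
    [0,0,-0.05],
    [0,0,-0.05],
    [0,0,0],
    [0,0,0]
  ],
  "angular": [
    [0.01,0,0],
    [0.01,0,0],
    [0,0,0],
    [0,0,0],
    [0,0,0]
  ]
}}

```text
clock: 20.75
position: [0.5292, 0.0396, 0.1227]
ee_rot: [-2.551, -1.807, 0.015]
force: [11.6, -1.2, -13.9]
width: 0.116
gripper_force: 50.0
```

Call:
{"name": "carry_out", "arguments": {
  "claw": [0.6,0.6,0.6,0.6,0.6,0.6],
  "delta_pos": [
    [0,0.06,-0.1],
    [0,0.06,-0.1],
    [0,0.06,-0.1],
    [0,0.02,-0.1],
    [0,0,0],
    [0,0,0]
  ],
  "angular": [
    [0.01,0,0],
    [0.01,0,0],
    [0.01,0,0],
    [0.01,0,0],
    [0,0,0],
    [0,0,0]
  ]
}}

```text
clock: 21.35
position: [0.5299, 0.0393, 0.1266]
ee_rot: [-2.523, -1.788, 0.053]
force: [5.6, -0.0, -12.1]
width: 0.114
gripper_force: 50.0
```

Run:
```python
from m import *
P=measure("w11",["lid_front","handle_grip"],("wrist","scene"))
```

```text
tcp [0.5299 0.0393 0.1266] ytool -19.3 tilt [-0.056  0.02  -0.998] [  5.6  -0.  -12.1] 0.11448320904655415
lid_front wrist [(array([196., 225.]), 0.9)]
  at z=.128: tool-frame offset mm [ 11.2 -37.7   0.8]
lid_front scene [(array([233., 185.]), 0.91)]
  tri [0.4891 0.0551 0.1036] [np.float64(1.4), np.float64(1.4)]
handle_grip wrist [(array([255., 258.]), 0.55)]
  at z=.128: tool-frame offset mm [-10.6  -1.8  -1.3]
handle_grip scene [(array([240., 183.]), 0.67)]
  tri [0.5292 0.036  0.1372] [np.float64(2.1), np.float64(2.1)]
```

Call:
{"name": "carry_out", "arguments": {
  "claw": [0.6,0.6,0.6,0.6,0.6,0.6,0.6],
  "delta_pos": [
    [0,0.05,-0.1],
    [0,0.05,-0.1],
    [0,0.02,-0.1],
    [0,0,-0.04],
    [0,0,0],
    [0,0,0],
    [0,0,0]
  ],
  "angular": [
    [0.01,0,0],
    [0.01,0,0],
    [0.008,0,0],
    [0,0,0],
    [0,0,0],
    [0,0,0],
    [0,0,0]
  ]
}}

```text
clock: 22.35
position: [0.5308, 0.0389, 0.1303]
ee_rot: [-2.503, -1.775, 0.079]
force: [2.3, 0.9, -9.7]
width: 0.114
gripper_force: 50.0
```

Run:
```python
from m import *
P=measure("w12",["lid_front","handle_grip"],("wrist","scene"))
P2=measure("w13",["lid_front"],("wrist","scene"))
p,t=P2["scene"],P2["wrist"]
c=np.zeros((400,800,3),np.uint8);c[:,:500]=cv2.resize(t["frame"],(500,400));c[:200,500:]=cv2.resize(p["frame"][140:240,150:300],(300,200))
cv2.imwrite("pics/s13.png",c[:,:,::-1])
```

```text
tcp [0.5308 0.0389 0.1303] ytool -19.3 tilt [-0.083  0.029 -0.996] [ 2.3  0.9 -9.7] 0.11371239963682632
lid_front wrist [(array([198., 222.]), 0.82)]
  at z=.128: tool-frame offset mm [ 10.5 -37.2   5.6]
lid_front scene [(array([231., 185.]), 0.86)]
  tri [0.4868 0.0529 0.1019] [np.float64(0.4), np.float64(0.4)]
handle_grip wrist [(array([256., 261.]), 0.67)]
  at z=.128: tool-frame offset mm [-14.7  -1.2   2.5]
handle_grip scene [(array([238., 182.]), 0.62)]
  tri [0.5284 0.0328 0.1419] [np.float64(0.2), np.float64(0.2)]
tcp [0.5308 0.0389 0.1304] ytool -19.3 tilt [-0.083  0.029 -0.996] [ 1.2  0.4 -9.6] 0.11067876131453118
lid_front wrist [(array([196., 223.]), 0.6)]
  at z=.128: tool-frame offset mm [  9.9 -38.9   5.8]
lid_front scene [(array([231., 184.]), 0.73)]
  tri [0.4857 0.0537 0.1053] [np.float64(0.9), np.float64(0.9)]
```

View pics/s13.png

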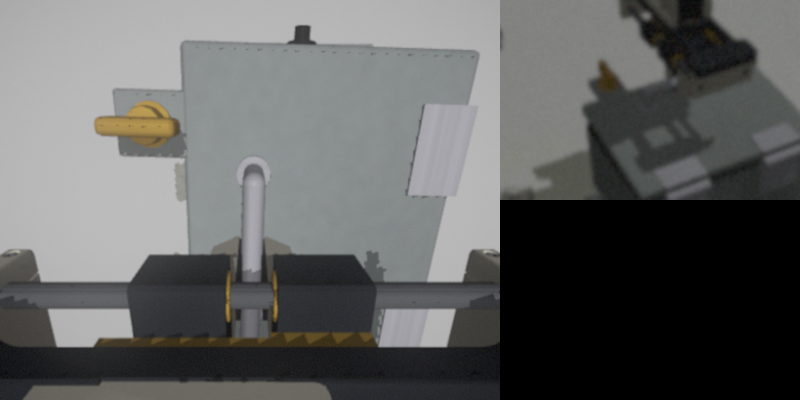

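The lid is held with the front edge up. The left nut is released at (95–178,127), and the bar is in the pads at about (252,270). The pose is steady (0.1303, then 0.1304), with the 11.5 mm lift at the bar giving about 15 mm at the front edge. Handing in.

```bash
python3 -c "
from cell import arm
print(arm.sign_off())"
```

```text
the job is handed in; nothing more can be done
None
```

Job handed in: both wing nuts are turned to their stops, the seal is broken, and the lid is held by its handle with the front edge about 15 mm up. That height comes from the arm's lift; the cameras read about 10 to 13 mm, give or take 2 mm.

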